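# Set the sander's speed wheel and test its paddle

## Robot

A 7-joint arm with a two-finger parallel gripper is mounted at the origin on the work surface. World frame = base frame: x ahead of the robot, y to its left, z up, the work surface at z = 0. Lengths are in m, angles in degrees, forces in N, time in s.
With the tool pointing down it reaches from about 0.425 to 0.875 m from the base axis. Payload 4.7 kg.
Tool frame: the origin (TCP) lies between the finger pads; the fingertips stand env.tip_reach ahead of it and the grasp point (between the pads) lies 2 mm behind it (env.tip_reach is the distance from the TCP to the fingertips, in m); z points along the fingers, y is the line along which they close (so a half turn about z gives the same grasp; the last joint's range is limited). The gripper opens to 87 mm and grips with 3 to 60 N. Pads are 19 mm wide; open, the fingers measure 117 mm over their backs; the gripper's body (75 mm by 190 mm) begins 51 mm behind the grasp point.
Start: joints at [69.104, 18.392, -4.016, 83.108, 1.295, 78.541, -3.26], TCP at [0.24, -0.604, 0.24] pointing down, gripper open.
Joint ranges: [-163.93, 163.93], [-17.29, 119.83], [-79.2, 71.16], [3.27, 140.29], [-89.18, 269.18], [5.43, 117.66], [-154.24, 154.24]. Speed limits (degrees/s): [147.25, 147.25, 180, 180, 180, 180, 180].

## Interface

Orientations are given as [roll, pitch, yaw] about the fixed x, y, z axes, in that order (R = Rz(yaw) Ry(pitch) Rx(roll)).
In Python, from cell import env gives the robot as it stands.
- The arm moves only by the tool tcp_steps, called after ">>>" as name(argument=value, ...) on one line, values as JSON. Schema: {"type":"object","properties":{"moves":{"type":"array","items":{"type":"object","properties":{"d":{"type":"array","items":{"type":"number"},"minItems":3,"maxItems":3},"yaw":{"type":"number"},"aperture":{"type":"number"}},"additionalProperties":false,"required":["aperture"]},"minItems":1,"maxItems":8},"force":{"type":"number"},"only":{"type":"string"},"quiet":{"type":"boolean"},"lines":{"type":"string"}},"required":["moves"],"additionalProperties":false}. moves is a list of rows, 1 to 8 of them, each an object with the fields d (a list: dx, dy, dz in m), yaw (a turn about the tool's z in degrees), aperture (the finger opening in m); a field left out counts as zero (the opening has to be given); each row is the pose to reach, as a shift and turn from the pose commanded when the call began, along the tool's axes at that moment; what a row does not reach only later rows make up. A row lasts 1/12 s, in which the tool goes at most 0.0417 m and 7.16 degrees, less where a joint would pass 70% of its speed; a pose out of reach is approached as far as the arm can. The fingers move at their own pace and stop on an object; force is the grip in N (left out, the last holds). Time passes only in rows, so rows that do not move let the fingers close. The tool returns the time, the measured TCP pose, the force, the opening and the grip force at its end. only (a regular expression) keeps the lines of the reply that match it, lines (a string "A,B") keeps lines A to B, and quiet returns only ok. Input that does not fit is refused with a message, and nothing moves.
- env.get_obs(): the state, without advancing time (a new reading comes with each control period).
- env.read_camera(name): name is "scene" or "top" or "wrist"; returns a dict with "color" (400x640x3 uint8, blue, green, red), "fx", "fy", "cx", "cy" (pixels), "world_from_camera" (4x4, takes a point from camera to world coordinates). Camera axes: x right, y down, z forward; pixel columns grow to the right and rows downward; lengths in m; the calibration is good to about 2 mm. A picture is of the moment at which its call begins. There is no depth.
- env.sign_off(): hands the job in; it is judged then, once.
The state is a dict: "time_s": time; "qpos": joint angles; "joint_velocities": joint speeds; "effort": joint torques, N m; "tool_pos": TCP position; "tool_rot": TCP orientation; "force": force on the tool from outside, world axes, zero at the start; "wrist_torque": the same for the moment, N m; "grip_width": finger opening in m; "grasp_force": force on a finger pad.
Only numpy, scipy, OpenCV 4.12 (cv2) and the standard library are available. Lean on these libraries where they do the work, as an engineer would, in place of code of your own. Each camera call takes 0.05 s, during which the arm holds its last target. There are 200 camera calls.

## Task

The bench sander lies belly-up in its cradle, ready for sanding the plaster fill of a pot. First roll the black thumbwheel in its slot with a fingertip until the speed pointer stands within the width of the orange clip, and let go of the wheel; then flip the red lock-off lever on the paddle all the way forward (towards the disc), and then press the paddle fully down against the body for about a second and let it spring back. Leave the pointer within the orange clip and the lever forward, and leave the bowl, the finds tray and the jar where they are.

Things in the scene. Friction and masses are not known exactly. Their poses are not given: they have to be found in the camera images.
- sander: Fixed blue hand sander, belly-up in a wooden cradle. Origin on the work surface under it; x along the tool to the sanding disc, y to the left of that, z up. Housing x -130 to 140, y -43 to 43, flat top panel at z 100. Disc 104 wide, at x 185, top at z 113. On the panel from the rear: wheel slot with a white scale beside it (x -122 to -28, y 4 to 40), then paddle with lever.
- wheel_top (a point): Top of the thumbwheel rim (fixed point), sander x -75, y -18, z 110. Black wheel with grey ribs, 68 diameter, 14 wide, axis along sander y, 24 below the panel; its rim stands 10 out of a 62 x 20 slot along x. Light friction, 1 N at the rim; stays where left. Rubbed from above (3 to 10 N down) it follows the fingertip; it takes several strokes of about 20.
- speed_wheel (a joint): Thumbwheel angle, 0 to 4 rad; grows as the top of the rim moves towards the disc (sander +x). Each rad moves the rim 34 mm and the pointer 20 mm the same way.
- pointer_tip (a point): Tip of the black speed pointer, a bar 3 wide (x), 18 long, that slides along the white scale in sander x, geared to the wheel (20 mm per rad; cannot be pushed by hand). Tip at sander y 26, z 103, right beside the clips.
- clip_orange: Orange clip, the wanted speed: 15 (x) x 14 (y) x 4 high, fixed on the scale's left edge (sander y 34), in front of or behind the pointer's start. Origin at the centre of its underside, axes as the sander's. The pointer bar is fully within its width when the tip is within 6 of its centre along x.
- clip_green: Green clip of the same size, for another job: not wanted. It stands on the other side.
- paddle (a joint): Paddle angle, 0 at rest (rear end sprung up) to 0.14 rad fully pressed against the body. Black bar 143 long, 42 wide, 8 thick, hinged at its front end (sander x 125, z 106); at rest it slopes up to the rear by 0.15 rad, rear end at x -18. Fully pressed takes about 6 N at paddle_pad. Until the red lever is flipped, the lever's foot blocks it.
- paddle_pad (a point): Where to press the paddle: on its upper face, 123 behind its hinge (sander x 2, z about 128 at rest), moves with it, about 17 mm down when fully pressed.
- lock_lever (a joint): Angle of the red lock-off lever, 0 (locked, leaning 0.3 rad back from upright, away from the disc) to 1.45 rad (all the way forward, leaning 1.15 rad towards the disc). Stays where it is left; about 1 N at its tip moves it. Within 0.2 rad of its stop counts as forward.
- lever_tip (a point): Free end of the red lever: a flat plate 34 wide (across the tool), 6 thick, whose tip is 45 from its pivot. The pivot is on the paddle at sander x 42, y 0, z 118.
- bowl: Loose terracotta bowl, 124 wide, 62 high, origin under its centre. Bystander.
- finds_tray: Loose cardboard tray with sherds, 130 x 170 x 35 high, origin under its centre. Bystander.
- jar: Loose white jar, 64 wide, 85 high, origin under its centre. Bystander.

How it is judged (in metres and radians):
On the way, in this order (a step that is already met when the one before it is completed fails the run):
1. the pointer stands within the orange clip's width, the wheel let go (x of pointer_tip in the frame of clip_orange between -0.006 and 0.006 m and contact force between the fingers and speed_wheel below 0.1 N), for 0.3 s.
2. the lock-off lever is all the way forward (value of joint lock_lever above 1.25 rad), for 0.1 s.
3. the paddle is pressed fully down (value of joint paddle above 0.12 rad), for 0.3 s.
At the end, for the whole second after the job is handed in: The pointer tip is within 6 mm of the orange clip's centre along the scale, the lock-off lever is forward (over 1.25 rad) and the paddle has sprung back up (under 0.03 rad) (x of pointer_tip in the frame of clip_orange between -0.006 and 0.006 m and value of joint lock_lever above 1.25 rad and value of joint paddle below 0.03 rad); the robot touches nothing.
It fails at once if the bowl is pushed more than 30 mm or tipped (distance of bowl from where it was at the start of the episode above 0.03 m or angle between bowl's own z axis and vertical above 0.35 rad).
It fails at once if the finds tray is pushed more than 30 mm or tipped (distance of finds_tray from where it was at the start of the episode above 0.03 m or angle between finds_tray's own z axis and vertical above 0.35 rad).
It fails at once if the jar is pushed more than 30 mm or tipped (distance of jar from where it was at the start of the episode above 0.03 m or angle between jar's own z axis and vertical above 0.35 rad).
It also fails if it takes over 54 s, if anything falls off the work surface, if the arm or the gripper's body presses on something with over 40 N, if the wrist force passes 120 N, or if a joint passes its speed limit or range.

## Working session

There is one attempt and no reset: what is moved stays moved. The work goes in short steps, Python scripts to look and compute and a tool call to move; the robot and the scene stay as the last step left them, time stands still between calls to the robot, and variables do not carry over. Pictures are saved under pics/ and viewed, at most 10 in all, crops included, and the job is handed in when it is done.

```bash
ls; mkdir -p pics
```

Run:
```python
from cell import env
import cv2
o=env.get_obs();print(o['time_s'],o['tool_pos'],o['tool_rot'],o['grip_width'],env.tip_reach)
for n in('scene','top'):
    r=env.read_camera(n);cv2.imwrite(f'pics/{n}0.png',r['color']);print(n,r['fx'],r['cx'],r['cy'],r['world_from_camera'].round(3).tolist())
```

```text
cell.py
pics
0.0 [ 0.24011226 -0.60347444  0.23846947] [-1.79892205e+02  9.53078274e-03  2.17065869e+01] 0.0868846605961683 0.017
scene 497.4028337518877 317.9805818363722 196.8378863784018 [[0.263, 0.522, -0.811, 1.333], [0.965, -0.147, 0.219, -0.207], [-0.005, -0.84, -0.542, 0.618], [0.0, 0.0, 0.0, 1.0]]
top 362.10028890868807 319.4416231056981 199.63355524768411 [[-0.023, -0.999, 0.045, 0.518], [-0.999, 0.025, 0.038, -0.021], [-0.039, -0.044, -0.998, 0.812], [0.0, 0.0, 0.0, 1.0]]
```

View pics/scene0.png

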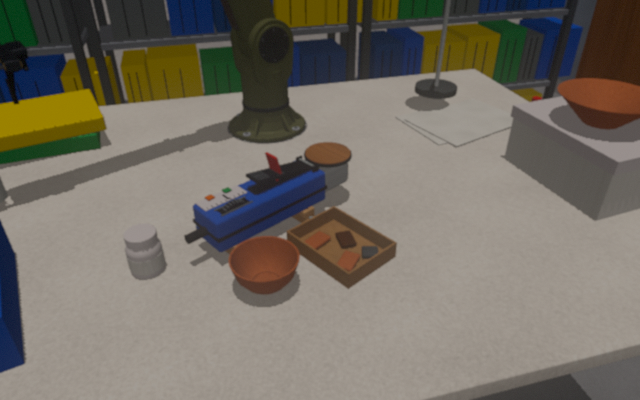

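View pics/top0.png

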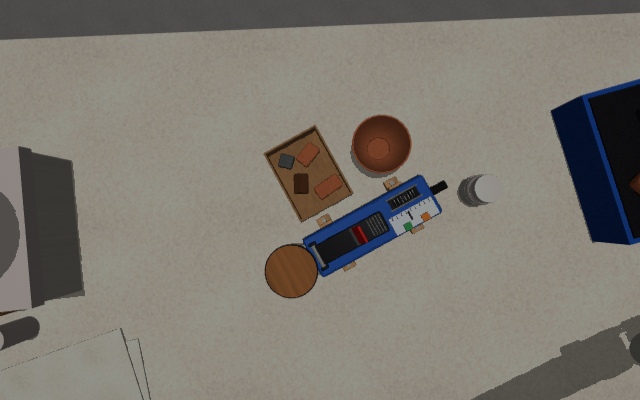

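The scene view shows the sander at about (260,200), with the disc pointing back towards the robot. In the top view, the disc is at (291,270), the paddle at (350,237), the wheel at (404,197) and the scale at (415,217). The orange clip is at (426,216) and the green one at (408,227).

Run:
```python
import cv2,numpy as np
t=cv2.imread('pics/top0.png');s=cv2.imread('pics/scene0.png')
a=cv2.resize(t[170:290,290:450],(800,600),interpolation=cv2.INTER_CUBIC)
cv2.imwrite('pics/c1.png',a)
cv2.imwrite('pics/c2.png',cv2.resize(s[140:260,180:340],(800,600),interpolation=cv2.INTER_CUBIC))
```

```text
(no output)
```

View pics/c1.png

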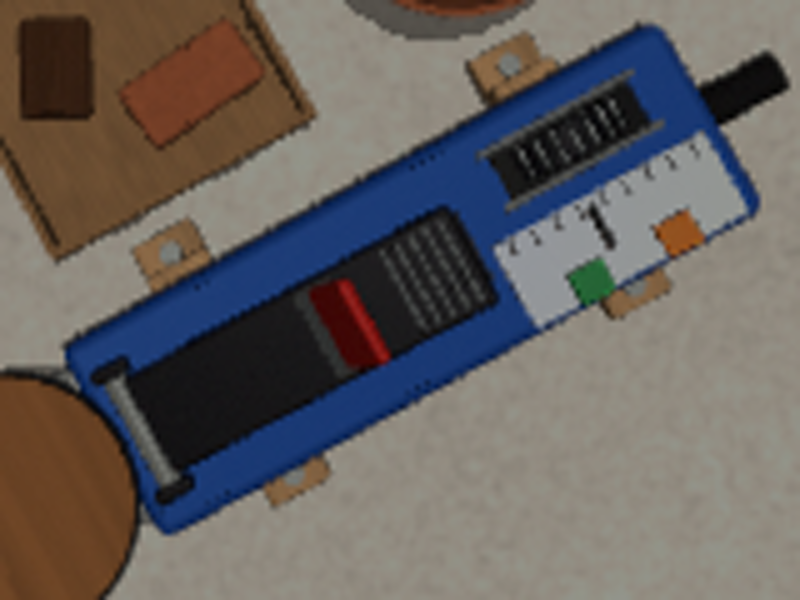

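View pics/c2.png

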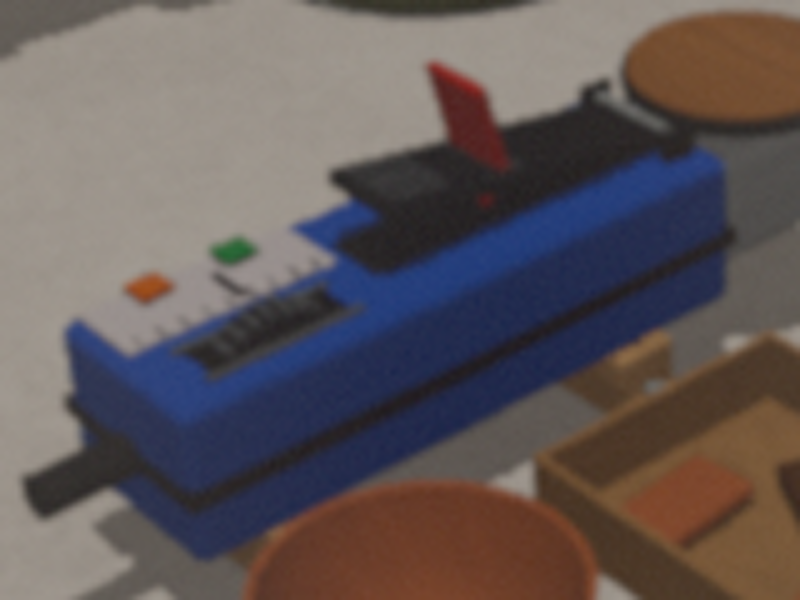

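The crops show the clips, pointer, slot and panel corners clearly. In crop 1: orange (680,233), green (591,282), pointer bar (601,227), slot centre (572,140). In crop 2: orange (149,288), green (233,250), slot (265,333), lever tip (455,80).

Create h.py:
```python
import numpy as np
from cell import env
from scipy.optimize import least_squares
from scipy.spatial.transform import Rotation as R
def proj(c,p):
    T=np.linalg.inv(c['world_from_camera']);q=T[:3,:3]@p+T[:3,3]
    return np.array([c['fx']*q[0]/q[2]+c['cx'],c['fy']*q[1]/q[2]+c['cy']])
def s2w(s,p): # s=x,y,z(m),yaw rad ; p mm
    return R.from_euler('z',s[3]).apply(np.array(p)/1000)+s[:3]
```

Run:
```python
from h import *
import json
T=env.read_camera('top');S=env.read_camera('scene')
A=[((-130,43,100),(757,215)),((-130,-43,100),(661,20)),((140,-43,100),(65,345)),((140,43,100),(163,537)),((-75,-18,100),(572,140)),((-28,4,101),(494,247)),((-28,40,101),(540,329)),((-122,4,101),(703,130)),((-122,40,101),(750,208))]
B=[((-122,4,101),(130,357)),((-28,4,101),(335,265)),((-122,40,101),(80,318)),((-75,-18,100),(265,333)),((-130,-43,100),(183,427)),((140,-43,100),(724,163))]
L=[(T,p,np.array([290,170])+(np.array(u)-2)/5) for p,u in A]+[(S,p,np.array([180,140])+(np.array(u)-2)/5) for p,u in B]
f=lambda s:np.concatenate([proj(c,s2w(s,p))-u for c,p,u in L])
r=least_squares(f,[.45,-.15,0,2.6],loss='soft_l1');s=r.x
print(s[:3].round(4),np.degrees(s[3]));print(f(s).reshape(-1,2).round(1).tolist())
def loc(uvT,uvS,z):
    g=lambda q:np.concatenate([proj(T,s2w(s,q))-(np.array([290,170])+(np.array(uvT)-2)/5),proj(S,s2w(s,q))-(np.array([180,140])+(np.array(uvS)-2)/5)])
    r=least_squares(g,[-70,20,z]);return r.x.round(1),r.fun.round(1)
print('orange',loc((680,233),(149,288),104));print('green',loc((591,282),(233,250),104));print('ptr',loc((601,227),(231,284),103))
print('lever',loc((325,290) if 0 else (332,322),(455,80),160))
np.save('s.npy',s)
for n,p in dict(wheel=(-75,-18,110),pad=(2,0,128),piv=(42,0,118)).items():print(n,s2w(s,p).round(4))
```

```text
[ 4.99e-01 -1.00e-01  4.00e-04] 117.28968400957386
[[3.3, -1.1], [0.6, -0.7], [-1.3, 0.5], [0.0, 1.0], [-0.1, 0.0], [-0.1, 0.1], [-0.2, -0.0], [0.6, 0.3], [0.5, 0.9], [-0.1, 0.4], [0.7, 0.1], [-0.4, 0.2], [1.1, 0.7], [-0.3, -0.4], [2.3, 0.2]]
orange (array([-93.5,  33.5, 105.3]), array([0.4, 0.1, 0.4, 0.1]))
green (array([-54.7,  33.9, 105.6]), array([0.6, 0.1, 0.6, 0.1]))
ptr (array([-68.1,  17. , 103.8]), array([0.2, 0. , 0.2, 0. ]))
lever (array([ 38.3,  -1.3, 160. ]), array([3.2, 0.6, 3.6, 0.1]))
wheel [ 0.5494 -0.1584  0.1104]
pad [ 0.4981 -0.0983  0.1284]
piv [ 0.4798 -0.0627  0.1184]
```

Everything fits consistently. The pointer sits at x -68 and orange at -93.5, so the wheel has to go back by about 1.27 rad, or 43 mm of rim. A turn of about -5.6° lines the tool's y axis up with sander -x.

Add to h.py:
```python
s=np.load('s.npy') if __import__('os').path.exists('s.npy') else None
def st(*targets):
    o=env.get_obs();Rt=R.from_euler('xyz',o['tool_rot'],degrees=True)
    tip=o['tool_pos']+Rt.apply([0,0,env.tip_reach])
    q=R.from_euler('z',-s[3]).apply(tip-s[:3])*1000
    print('t',o['time_s'],'tip in sander mm',q.round(1),'yaw',o['tool_rot'][2].round(1),'F',np.round(o['force'],1))
    for t in targets: print(t,'tool delta',Rt.inv().apply(s2w(s,t)-tip).round(4))
```

```text
(no output)
```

>>> tcp_steps(moves=[{"d": [0.45, -0.3, 0], "yaw": -5.6, "aperture": 0}, {"d": [0.45, -0.3, 0], "yaw": -5.6, "aperture": 0}, {"d": [0.45, -0.3, 0], "yaw": -5.6, "aperture": 0}, {"d": [0.45, -0.3, 0], "yaw": -5.6, "aperture": 0}, {"d": [0.45, -0.3, 0], "yaw": -5.6, "aperture": 0}, {"d": [0.45, -0.3, 0], "yaw": -5.6, "aperture": 0}, {"d": [0.45, -0.3, 0], "yaw": -5.6, "aperture": 0}, {"d": [0.45, -0.3, 0], "yaw": -5.6, "aperture": 0}], force=20)

```text
time_s: 0.87
tool_pos: [0.4303, -0.3277, 0.2396]
tool_rot: [180.0, 0.0, 27.3]
force: [0.7, 0.5, -0.3]
grip_width: 0.0417
grasp_force: 0.0
```

```bash
python3 -c "
from h import *
st((-64,-18,130))"
```

```text
t 0.8667 tip in sander mm [-170.9  165.4  222.2] yaw 27.3 F [ 0.7  0.5 -0.3]
(-64, -18, 130) tool delta [ 0.1835 -0.1069  0.0922]
```

>>> tcp_steps(moves=[{"d": [0.183, -0.107, 0.02], "aperture": 0}, {"d": [0.183, -0.107, 0.02], "aperture": 0}, {"d": [0.183, -0.107, 0.02], "aperture": 0}, {"d": [0.183, -0.107, 0.02], "aperture": 0}, {"d": [0.183, -0.107, 0.02], "aperture": 0}, {"d": [0.183, -0.107, 0.06], "aperture": 0}, {"d": [0.183, -0.107, 0.09], "aperture": 0}, {"d": [0.183, -0.107, 0.09], "aperture": 0}])

```text
time_s: 1.53
tool_pos: [0.5392, -0.1484, 0.1433]
tool_rot: [-179.5, 0.5, 27.5]
force: [-1.1, -0.6, -1.1]
grip_width: 0.0005
grasp_force: 0.0
```

```bash
python3 -c "
from h import *
import cv2
st((-64,-18,110))
cv2.imwrite('pics/w1.png',env.read_camera('wrist')['color'])"
```

```text
t 1.5333 tip in sander mm [-61.3 -13.3 125.9] yaw 27.5 F [-1.1 -0.6 -1.1]
(-64, -18, 110) tool delta [0.0048 0.0029 0.0158]
```

View pics/w1.png

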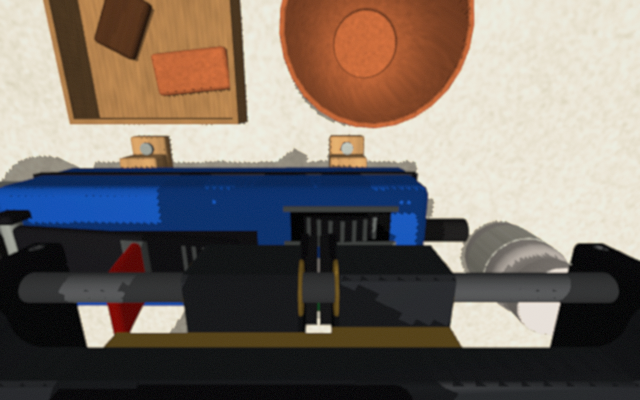

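The wrist view shows the closed fingers (about 300–340, 250) over the disc-side half of the wheel slot (285–395, 225). Next I let it settle and descend.

>>> tcp_steps(moves=[{"aperture": 0}, {"aperture": 0}, {"aperture": 0}])

```text
time_s: 1.83
tool_pos: [0.5444, -0.1517, 0.1519]
tool_rot: [179.8, -0.1, 27.2]
force: [0.6, 0.6, 1.2]
grip_width: 0.0005
grasp_force: 0.0
```

```bash
python3 -c "
from h import *
st((-64,-18,110))"
```

```text
t 1.8333 tip in sander mm [-66.8 -16.7 134.6] yaw 27.2 F [0.6 0.6 1.2]
(-64, -18, 110) tool delta [ 0.0012 -0.0028  0.0245]
```

>>> tcp_steps(moves=[{"d": [0.001, -0.004, 0.012], "aperture": 0}, {"d": [0.001, -0.004, 0.022], "aperture": 0}, {"d": [0.001, -0.004, 0.024], "aperture": 0}, {"d": [0.001, -0.004, 0.025], "aperture": 0}, {"d": [0.001, -0.004, 0.025], "aperture": 0}])

```text
time_s: 2.25
tool_pos: [0.5425, -0.1458, 0.126]
tool_rot: [180.0, -0.0, 27.3]
force: [-3.5, 2.3, 12.2]
grip_width: 0.0002
grasp_force: 6.2
```

```bash
python3 -c "
from h import *
st((-64,-18,110))"
```

```text
t 2.25 tip in sander mm [-60.5 -17.6 108.6] yaw 27.3 F [-3.5  2.3 12.2]
(-64, -18, 110) tool delta [ 0.0004  0.0035 -0.0014]
```

>>> tcp_steps(moves=[{"d": [0, 0, -0.001], "aperture": 0}, {"d": [0, 0.004, -0.001], "aperture": 0}, {"d": [0, 0.008, -0.001], "aperture": 0}, {"d": [0, 0.012, -0.001], "aperture": 0}, {"d": [0, 0.016, -0.001], "aperture": 0}, {"d": [0, 0.020, -0.001], "aperture": 0}, {"d": [0, 0.020, -0.001], "aperture": 0}])

```text
time_s: 2.83
tool_pos: [0.5529, -0.1656, 0.1269]
tool_rot: [179.8, -0.1, 27.2]
force: [0.0, -1.5, 8.8]
grip_width: 0.0006
grasp_force: 4.2
```

```bash
python3 -c "
from h import *
st((-64,-18,110))"
```

```text
t 2.8333 tip in sander mm [-83.  -17.8 109.5] yaw 27.2 F [ 0.  -1.5  8.8]
(-64, -18, 110) tool delta [ 0.0002 -0.019  -0.0005]
```

>>> tcp_steps(moves=[{"d": [0, 0, -0.010], "aperture": 0}, {"d": [0, 0, -0.02], "aperture": 0}, {"d": [0, 0, -0.02], "aperture": 0}])

```text
time_s: 3.08
tool_pos: [0.5524, -0.1644, 0.1475]
tool_rot: [179.9, -0.1, 27.3]
force: [0.6, 0.0, 0.3]
grip_width: 0.0005
grasp_force: 0.0
```

Create p.py:
```python
from h import *
import cv2,sys
st((-64,-18,110))
T=env.read_camera('top');im=T['color'];cv2.imwrite('pics/'+sys.argv[1],cv2.resize(im[170:230,370:450],(800,600),interpolation=cv2.INTER_CUBIC))
# orange/green centroid & pointer: rectify scale at z=.103 in sander frame, 0.2mm/px
n=5;X=np.float32([[-125,8],[-25,8],[-25,40],[-125,40]])
src=np.float32([proj(T,s2w(s,(x,y,103))) for x,y in X]);dst=np.float32([[(x+125)*n,(y-8)*n] for x,y in X])
w=cv2.warpPerspective(im,cv2.getPerspectiveTransform(src,dst),(500,160),flags=cv2.INTER_CUBIC)
g=w[25:75].astype(float).max(2).mean(0)   # y 13..23, bar
d=np.clip(np.median(g)-g-15,0,None);i=d.argmax();sl=slice(max(0,i-15),i+16)
print('pointer x',(np.arange(500)[sl]*d[sl]).sum()/d[sl].sum()/n-125,'depth',d.max())
h=cv2.cvtColor(w,cv2.COLOR_BGR2HSV);m=(h[...,0]>5)&(h[...,0]<20)&(h[...,1]>140)&(h[...,2]>80)
xs=np.nonzero(m.sum(0)>15)[0];print('orange',xs.min()/n-125 if len(xs) else None,xs.max()/n-125 if len(xs) else None)
```

```bash
python3 p.py a1.png
```

```text
t 3.0833 tip in sander mm [-81.7 -18.  130.1] yaw 27.3 F [0.6 0.  0.3]
(-64, -18, 110) tool delta [-0.     -0.0177  0.0201]
pointer x -62.66785482825666 depth 3.639999999999997
orange None None
```

View pics/a1.png

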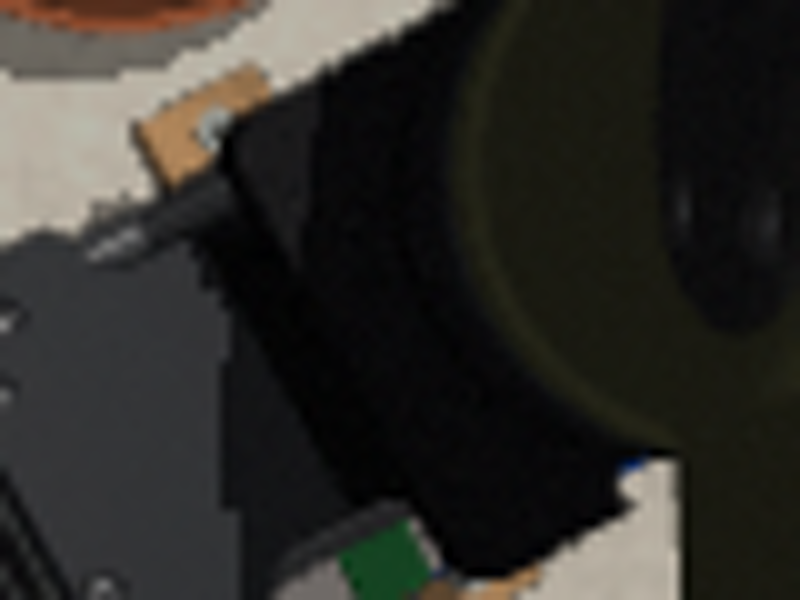

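The gripper hides the scale from the top camera. I'll do the second stroke, then back off to look.

>>> tcp_steps(moves=[{"d": [0, -0.020, 0], "aperture": 0}, {"d": [0, -0.020, 0.01], "aperture": 0}, {"d": [0, -0.020, 0.018], "aperture": 0}, {"d": [0, -0.020, 0.02], "aperture": 0}, {"d": [0, -0.020, 0.02], "aperture": 0}, {"d": [0, -0.020, 0.02], "aperture": 0}])

```text
time_s: 3.63
tool_pos: [0.5426, -0.1465, 0.1259]
tool_rot: [-180.0, -0.0, 27.3]
force: [-1.7, 2.3, 9.0]
grip_width: 0.0004
grasp_force: 4.5
```

```bash
python3 -c "
from h import *
st()"
```

```text
t 3.6333 tip in sander mm [-61.3 -17.4 108.5] yaw 27.3 F [-1.7  2.3  9. ]
```

>>> tcp_steps(moves=[{"d": [0, 0.004, 0], "aperture": 0}, {"d": [0, 0.008, 0], "aperture": 0}, {"d": [0, 0.012, 0], "aperture": 0}, {"d": [0, 0.016, 0], "aperture": 0}, {"d": [0, 0.020, 0], "aperture": 0}, {"d": [0, 0.020, 0], "aperture": 0}])

```text
time_s: 4.13
tool_pos: [0.5531, -0.1667, 0.1267]
tool_rot: [179.8, -0.1, 27.2]
force: [0.5, -1.0, 9.7]
grip_width: 0.0003
grasp_force: 4.7
```

```bash
python3 -c "
from h import *
st()"
```

```text
t 4.1333 tip in sander mm [-84.2 -17.5 109.3] yaw 27.2 F [ 0.5 -1.   9.7]
```

>>> tcp_steps(moves=[{"d": [0, 0, -0.020], "aperture": 0}, {"d": [0, 0, -0.05], "aperture": 0}, {"d": [0.04, 0.0, -0.08], "aperture": 0}, {"d": [0.08, 0.0, -0.08], "aperture": 0}, {"d": [0.12, 0.0, -0.08], "aperture": 0}, {"d": [0.12, 0.0, -0.08], "aperture": 0}], lines="1,2")

```text
time_s: 4.63
tool_pos: [0.6629, -0.1039, 0.2033]
```

Run:
```python
from h import *
import cv2
S=env.read_camera('scene');T=env.read_camera('top')
a=cv2.resize(S['color'][160:240,180:260],(400,400),interpolation=cv2.INTER_CUBIC)
b=cv2.resize(T['color'][170:250,370:450],(400,400),interpolation=cv2.INTER_CUBIC)
cv2.imwrite('pics/b1.png',np.hstack([a,b]))
```

```text
(no output)
```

View pics/b1.png

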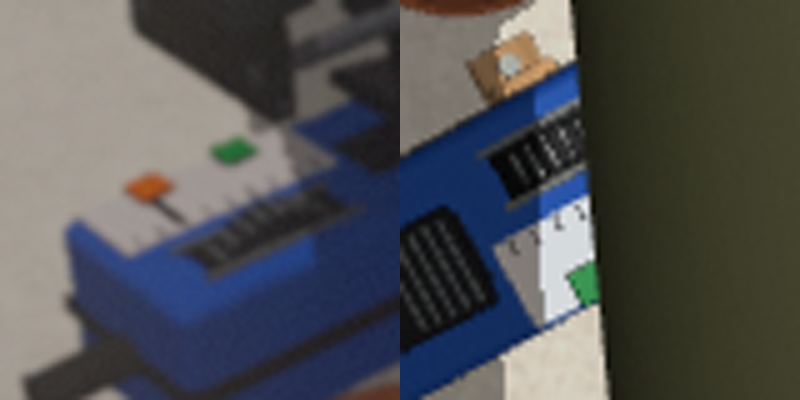

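The scene crop shows the pointer from (153,200) to (182,222), right beside the orange clip (149,188). I'll compute its x on the scale.

Run:
```python
from h import *
import cv2
S=env.read_camera('scene')
def inv(px,z): return least_squares(lambda q:proj(S,s2w(s,(q[0],q[1],z)))-px,[-80,20]).x.round(1)
for n,uv,z in [('tip',(153,199),103),('mid',(167,210),103),('end',(181,222),103),('or',(149,188),104),('gr',(233,150),104)]:
    print(n,inv(np.array([180,160])+(np.array(uv)-2)/5,z))
im=S['color'];n=5;X=[[-125,8],[-25,8],[-25,44],[-125,44]]
src=np.float32([proj(S,s2w(s,(x,y,103.5))) for x,y in X]);dst=np.float32([[(x+125)*n,(y-8)*n] for x,y in X])
w=cv2.warpPerspective(im,cv2.getPerspectiveTransform(src,dst),(500,180),flags=cv2.INTER_CUBIC)
h=cv2.cvtColor(w,cv2.COLOR_BGR2HSV)
for nm,a,b in(('or',4,22),('gr',45,85)):
    m=(h[...,0]>a)&(h[...,0]<b)&(h[...,1]>110);ys,xs=np.nonzero(m);print(nm,np.median(xs)/n-125,np.percentile(xs,[3,97])/n-125,len(xs))
g=w[15:85].astype(float).max(2);
for r in range(0,70,14):
    q=g[r:r+14].mean(0);print('bar y',8+(15+r+7)/n,'dark x',q[50:400].argmin()/n-115,q.min().round(),np.median(q))
```

```text
tip [-95.3  29.9]
mid [-95.6  19.7]
end [-96.2   9.2]
or [-93.   36.1]
gr [-54.2  37.2]
or -92.8 [-99.2 -85.6] 5058
gr -54.2 [-59.6 -48.8] 2797
bar y 12.4 dark x -96.2 70.0 151.32142857142856
bar y 15.2 dark x -96.2 75.0 157.07142857142858
bar y 18.0 dark x -96.2 78.0 159.0
bar y 20.8 dark x -96.2 79.0 159.0
bar y 23.6 dark x -96.0 78.0 157.96428571428572
```

The pointer is about 2–3 mm from the orange centre, within the 6 mm tolerance, and the wheel is released. Next is the lever, approached from behind.

>>> tcp_steps(moves=[{"aperture": 0}, {"aperture": 0}], quiet=true)

```text
ok
```

```bash
python3 -c "
from h import *
st((-2,0,185),(-2,0,150))"
```

```text
t 4.95 tip in sander mm [ -82.4 -135.1  187.7] yaw 27.2 F [-0.  -0.1 -1.2]
(-2, 0, 185) tool delta [-0.1353 -0.0801  0.0029]
(-2, 0, 150) tool delta [-0.1352 -0.0801  0.0379]
```

>>> tcp_steps(moves=[{"d": [-0.135, -0.08, 0], "aperture": 0}, {"d": [-0.135, -0.08, 0], "aperture": 0}, {"d": [-0.135, -0.08, 0], "aperture": 0}, {"d": [-0.135, -0.08, 0], "aperture": 0}, {"d": [-0.135, -0.08, 0.02], "aperture": 0}, {"d": [-0.135, -0.08, 0.038], "aperture": 0}, {"d": [-0.135, -0.08, 0.038], "aperture": 0}, {"d": [-0.135, -0.08, 0.038], "aperture": 0}])

```text
time_s: 5.62
tool_pos: [0.5002, -0.101, 0.1675]
tool_rot: [180.0, 0.1, 27.2]
force: [0.6, -0.6, -0.1]
grip_width: 0.0005
grasp_force: 0.0
```

```bash
python3 -c "
from h import *
st()"
```

```text
t 5.6167 tip in sander mm [ -1.4  -0.6 150.1] yaw 27.2 F [ 0.6 -0.6 -0.1]
```

>>> tcp_steps(moves=[{"d": [0, -0.012, 0], "aperture": 0}, {"d": [0, -0.022, 0], "aperture": 0}, {"d": [0, -0.034, 0.003], "aperture": 0}, {"d": [0, -0.046, 0.007], "aperture": 0}, {"d": [0, -0.056, 0.012], "aperture": 0}, {"d": [0, -0.063, 0.014], "aperture": 0}, {"d": [0, -0.063, 0.014], "aperture": 0}])

```text
time_s: 6.2
tool_pos: [0.4712, -0.0421, 0.1528]
tool_rot: [-179.9, 0.1, 27.5]
force: [-0.7, 1.0, -0.6]
grip_width: 0.0002
grasp_force: 0.0
```

Run:
```python
from h import *
import cv2
st()
a=env.read_camera('scene')['color'][130:210,230:350];b=env.read_camera('wrist')['color']
cv2.imwrite('pics/d1.png',np.hstack([cv2.resize(a,(450,300),interpolation=cv2.INTER_CUBIC),cv2.resize(b,(350,300))]))
```

```text
t 6.2 tip in sander mm [ 64.3  -1.8 135.4] yaw 27.5 F [-0.7  1.  -0.6]
```

View pics/d1.png

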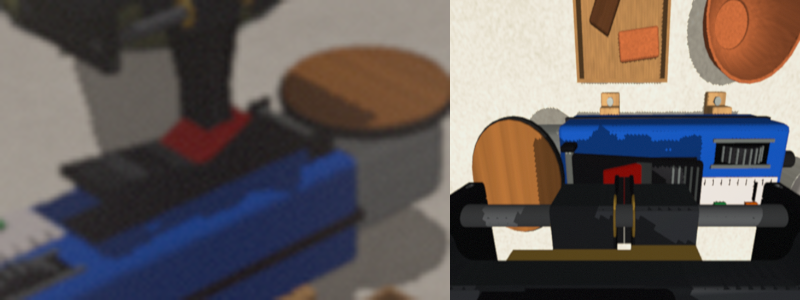

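The lever leans forward under the finger, but I can't tell whether it has reached the stop. I'll push further until the reaction force rises.

>>> tcp_steps(moves=[{"d": [0, -0.004, 0.002], "aperture": 0}, {"d": [0, -0.008, 0.003], "aperture": 0}, {"d": [0, -0.010, 0.004], "aperture": 0}, {"d": [0, -0.010, 0.004], "aperture": 0}])

```text
time_s: 6.63
tool_pos: [0.4711, -0.0407, 0.152]
tool_rot: [179.4, -0.2, 27.1]
force: [2.5, -10.4, 7.1]
grip_width: 0.0003
grasp_force: 5.4
```

```bash
python3 -c "
from h import *
st()"
```

```text
t 6.6333 tip in sander mm [ 65.3  -2.4 134.6] yaw 27.1 F [  2.5 -10.4   7.1]
```

It's firmly against the stop, with 10 N of reaction. Back off and move over the pad.

>>> tcp_steps(moves=[{"d": [0, 0.025, -0.002], "aperture": 0}, {"d": [0, 0.05, -0.015], "aperture": 0}, {"d": [0, 0.071, -0.015], "aperture": 0}, {"d": [0, 0.071, -0.015], "aperture": 0}, {"d": [0, 0.071, -0.015], "aperture": 0}])

```text
time_s: 7.05
tool_pos: [0.5005, -0.0994, 0.1642]
tool_rot: [-179.9, 0.0, 27.1]
force: [-0.1, -0.1, 0.4]
grip_width: 0.0007
grasp_force: 0.0
```

Run:
```python
from h import *
import cv2
st((2,0,128))
a=env.read_camera('scene')['color'][130:210,230:350]
cv2.imwrite('pics/d2.png',cv2.resize(a,(600,400),interpolation=cv2.INTER_CUBIC))
```

```text
t 7.05 tip in sander mm [-1.000e-01 -1.600e+00  1.468e+02] yaw 27.1 F [-0.1 -0.1  0.4]
(2, 0, 128) tool delta [-0.0016 -0.0021  0.0188]
```

View pics/d2.png

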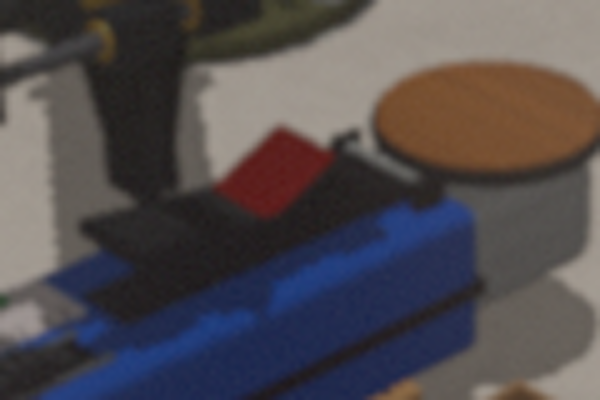

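The lever lies fully forward, from (265,215) to (300,135), and the paddle is still up. Now press.

>>> tcp_steps(moves=[{"d": [0, -0.002, 0.015], "aperture": 0}, {"d": [0, -0.002, 0.024], "aperture": 0}, {"d": [0, -0.002, 0.032], "aperture": 0}, {"d": [0, -0.002, 0.036], "aperture": 0}, {"d": [0, -0.002, 0.038], "aperture": 0}, {"d": [0, -0.002, 0.038], "aperture": 0}])

```text
time_s: 7.6
tool_pos: [0.5, -0.0962, 0.1283]
tool_rot: [180.0, -0.0, 27.3]
force: [-2.8, 0.6, 11.4]
grip_width: 0.0005
grasp_force: 6.0
```

```bash
python3 -c "
from h import *
st()"
```

```text
t 7.6 tip in sander mm [  3.   -2.6 110.9] yaw 27.3 F [-2.8  0.6 11.4]
```

Pressed to z 110.9 with 11 N, past the 6 N needed. I'll press 2 mm more to be sure and hold for about a second, then release.

>>> tcp_steps(moves=[{"d": [0, 0, 0.002], "aperture": 0}, {"d": [0, 0, 0.002], "aperture": 0}, {"d": [0, 0, 0.002], "aperture": 0}, {"d": [0, 0, 0.002], "aperture": 0}, {"d": [0, 0, 0.002], "aperture": 0}, {"d": [0, 0, 0.002], "aperture": 0}, {"d": [0, 0, 0.002], "aperture": 0}, {"d": [0, 0, 0.002], "aperture": 0}])

```text
time_s: 8.27
tool_pos: [0.5001, -0.0961, 0.1278]
tool_rot: [179.9, -0.0, 27.3]
force: [-6.5, 1.3, 22.2]
grip_width: 0.0003
grasp_force: 11.0
```

>>> tcp_steps(moves=[{"d": [0, 0, 0.002], "aperture": 0}, {"d": [0, 0, 0.002], "aperture": 0}, {"d": [0, 0, 0.002], "aperture": 0}, {"d": [0, 0, 0.002], "aperture": 0}, {"d": [0, 0, 0.002], "aperture": 0}])

```text
time_s: 8.68
tool_pos: [0.5002, -0.0961, 0.1274]
tool_rot: [179.9, 0.0, 27.3]
force: [-11.1, 1.0, 32.0]
grip_width: 0.0005
grasp_force: 16.2
```

```bash
python3 -c "
from h import *
st()"
```

```text
t 8.6833 tip in sander mm [  2.9  -2.8 110. ] yaw 27.3 F [-11.1   1.   32. ]
```

Force rose to 32 N with almost no movement, so the paddle was bottomed out. Now I lift off and retreat towards the bowl side, which clears the view of the scale.

>>> tcp_steps(moves=[{"d": [0, 0, -0.02], "aperture": 0}, {"d": [0, 0, -0.05], "aperture": 0}, {"d": [0, 0, -0.09], "aperture": 0}, {"d": [0, 0, -0.11], "aperture": 0}, {"d": [0.04, -0.04, -0.11], "aperture": 0}, {"d": [0.08, -0.08, -0.11], "aperture": 0}, {"d": [0.1, -0.1, -0.11], "aperture": 0}, {"d": [0.1, -0.1, -0.11], "aperture": 0}])

```text
time_s: 9.35
tool_pos: [0.5423, 0.0456, 0.2325]
tool_rot: [-179.8, -0.1, 27.7]
force: [-0.3, 0.5, 0.1]
grip_width: 0.0005
grasp_force: 0.0
```

>>> tcp_steps(moves=[{"aperture": 0}, {"aperture": 0}, {"aperture": 0}], quiet=true)

```text
ok
```

Run:
```python
from h import *
import cv2
st()
S=env.read_camera('scene')['color'];T=env.read_camera('top')['color']
f=lambda a:cv2.resize(a,(400,300),interpolation=cv2.INTER_CUBIC)
cv2.imwrite('pics/e1.png',np.hstack([f(S[140:260,180:340]),f(T[170:290,290:450])]))
```

```text
t 9.6 tip in sander mm [ 102.3 -100.9  214.4] yaw 27.3 F [-0.3 -0.5 -0.3]
```

View pics/e1.png

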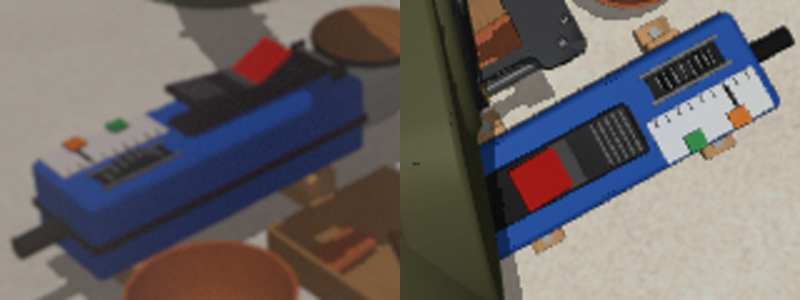

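Both views show the pointer at the orange clip, the lever forward, the paddle up and the bystanders in place. One last numeric check of the pointer from the top camera, which now has a clear view.

```bash
python3 p.py e2.png
```

```text
t 9.7 tip in sander mm [ 101.4 -100.8  214.7] yaw 27.1 F [ 0.5 -0.6 -1.2]
(-64, -18, 110) tool delta [-0.0822  0.1656  0.1048]
pointer x -95.29114024570637 depth 152.98000000000002
orange -100.0 -85.6
```

```bash
python3 -c "
from cell import env
print(env.sign_off())"
```

```text
the job is handed in; nothing more can be done
None
```

The job is handed in, with no verdict returned: the pointer is about 2.5 mm from the orange clip's centre, the lever is fully forward, the paddle was held down for over a second and sprang back, and the bowl, tray and jar were not touched.

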